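# Ease an over-tightened ratchet clamp and re-clamp a dental model click by click

## Robot

A 7-joint arm with a two-finger parallel gripper is mounted at the origin on the work surface. World frame = base frame: x ahead of the robot, y to its left, z up, the work surface at z = 0. Lengths are in m, angles in rad, forces in N, time in s.
With the tool pointing down it reaches from about 0.425 to 0.875 m from the base axis. Payload 9.9 kg.
Tool frame: the origin (TCP) lies at the very end of the fingers, on their centre line; the grasp point (between the pads) lies 19 mm behind it; z points along the fingers, y is the line along which they close (so a half turn about z gives the same grasp; the last joint's range is limited). The gripper opens to 85 mm and grips with 20 to 120 N. Pads are 22 mm wide; open, the fingers measure 114 mm over their backs; the gripper's body (76 mm by 85 mm) begins 54 mm behind the grasp point. The pads swing forward as they close: fully open they stand 13 mm farther back than shut.
Start: joints at [-0.084, 0.576, 0.025, 1.437, -0.015, 1.129, -0.057], TCP at [0.675, 0, 0.198] pointing down, gripper open.
Joint ranges: [-2.76, 2.76], [-0.34, 2.15], [-1.52, 1.57], [0.19, 2.46], [-1.09, 4.23], [0.17, 1.99], [-2.82, 2.82]. Speed limits (rad/s): [2.22, 2.22, 3.01, 3.01, 3.14, 3.14, 3.14].

## Interface

Orientations are given as a unit quaternion [w, x, y, z].
In Python, from rig import manip gives the robot as it stands.
- The arm moves only by the tool jog_arm, never from a script. Its argument "deltas" is one flat list of numbers, 5 for each row, row after row: the shift along the tool's x, y, z in units of 25 mm (1.0 is 25 mm), then the turn about the tool's z in units of 5 degrees (1.0 is 5 degrees), then the finger opening in mm, from 0 to 85.4. In form: [dx, dy, dz, yaw, fingers, dx, dy, dz, yaw, fingers, ...]. A call has 1 to 10 rows; each row shifts and turns the commanded pose from where the row before left it, along the tool's axes as they then stand; what a row does not reach is not made up. A row lasts 1/8 s, in which the tool goes at most 62.5 mm and 10.7 degrees, less where a joint would pass 70% of its speed; a pose out of reach is approached as far as the arm can. A call is refused whole if a number of a shift passes 1 or a number of a turn 1, either way. A call with a gripper value outside its range is refused whole. The fingers move at their own pace and stop on an object; "squeeze" is the grip in N (left out, the last holds). Time passes only in rows, so rows that do not move let the fingers close. It gives the time, the measured TCP pose, the force, the opening and the grip force at its end, in the units of the state.
- manip.get_state(): the state, without advancing time (a new reading comes with each control period).
- manip.capture(name): name is "scene" or "side" or "wrist"; returns (picture, depth): 480x640x3 uint8, red, green, blue; 480x640 float32, m along the optical axis (not along the pixel's ray), 0 where there is no reading.
- manip.camera_info(name): a dict with "intrinsics" (3x3 intrinsics, pixels), "pose" (4x4, takes a point from camera to world coordinates). Camera axes: x right, y up, looking along -z (the intrinsics and any distortion apply to the point x, -y, -z); pixel columns grow to the right and rows downward; lengths in m; the calibration is good to about 2 mm. A picture is of the moment at which its call begins: read the wrist's pose just before it. camera_info takes no time and is no camera call; for the wrist camera it gives the pose at the moment of the call.
- manip.finish_job(): hands the job in; it is judged then, once.
The state is a dict: "t": time; "joint_positions": joint angles; "qd": joint speeds; "tau": joint torques, N m; "tool_pos": TCP position; "eef_rot": TCP orientation; "ft_force": force on the tool from outside, world axes, zero at the start; "wrist_torque": the same for the moment, N m; "opening": finger opening in m; "grip_force": force on a finger pad.
Only numpy, scipy, OpenCV 4.12 (cv2) and the standard library are available. Lean on these libraries where they do the work, as an engineer would, in place of code of your own. Each camera call takes 0.05 s, during which the arm holds its last target. There are 200 camera calls.

## Task

The ratchet clamp holds the plaster dental model far too hard. Free the pawl with the yellow release slide, wind the black knob all the way back to its stop, and set the slide home again so that the pawl is engaged; then tighten the knob one click at a time and stop one click after the first click on which you feel the jaw bear on the model, so that it is held lightly. Never force the knob back against the engaged pawl, keep off the model, leave the things standing around where they are, and finish with your hand off the clamp.

Things in the scene. Friction and masses are not known exactly. Their poses are not given: they have to be found in the camera images.
- clamp: red ratchet clamp screwed to the bench, base plate 110 x 320 x 6 mm. Origin on the knob's vertical axis, at table height. y runs along the plate from the knob to the fixed jaw, z up; the plate spans x -55 to 55, y -140 to 180 mm. Within 60 mm of the axis nothing but the knob is higher than 38 mm; the jaws and the model reach 42 mm at most
- knob (a joint): angle of the knob, rad: 0 at its back stop, growing clockwise seen from above (tightening), up to 2.5. Dry friction about 0.04 N m, plus 0.12 N m per rad/s, plus up to 0.1 N m while the pawl climbs a tooth (none just after a click). With the pawl freed it turns back by itself while the jaw presses hard; from there it must be turned by hand and stays where it is left
- knob_grip (a point): on the knob axis, 76 mm above the table, inside the black grip bar of the knob: bar 52 mm long, 14 mm thick, z = 56 to 90 mm. At knob 0 the bar lies along the clamp's x axis, white mark at the +x end; bar direction = clamp x axis turned clockwise by the knob's angle. Its own x axis is the bar's direction
- release (a joint): travel of the release slide in m: 0 = pawl engaged, 0.03 = pawl held free; it moves along the clamp's +x axis from 0 to 0.03, takes about 3 N (up to 12 N while a loaded tooth leans on the pawl), stays where it is left; the pawl is clear of the teeth above 0.02
- release_top (a point): top centre of the yellow upright tab of the release slide, 70 mm above the table: tab 12 mm thick along clamp x, 26 mm along clamp y, standing up from z = 10 mm; at clamp x = 0 to 30 mm (the slide's travel), y = -114 mm
- pawl: small brass sprung pawl pointing at the ratchet wheel from the clamp's -y side, z = 24 to 34 mm; its rounded tip is the part pawl_c0. Origin where the clamp's is when it is engaged (moves along clamp -y by 9.5 mm when freed)
- model: plaster dental model, loose, 62 (x) x 44 (y) x 29 mm tall, cream base with teeth on it, about 150 g, standing on the clamp plate between the jaws. Origin under its centre
- fixed_jaw: red fixed jaw, 70 (x) x 14 (y) x 36 mm tall, standing on the clamp plate; its place along the plate differs by some mm from case to case. Origin under its centre
- spare_model: smaller plaster model standing loose beside the clamp, 56 x 40 x 26 mm, leave alone. Origin under its centre
- wax_jar: amber jar with blue cap, 48 mm across, 50 mm tall, loose, leave alone. Origin under its centre
- mixing_bowl: green rubber mixing bowl, 80 mm across, 50 mm tall, loose, leave alone. Origin under its centre
- ratchet (a point): where the pawl meets the steel ratchet wheel under the knob: 46 mm from the axis on the clamp's -y side, 29 mm up. The wheel (20 teeth, 92 mm across, z = 24 to 34 mm) turns with the knob. Pawl engaged: no turning back; forward it clicks on passing 0.254, 0.568, 0.882, 1.197, 1.511, 1.825 rad and so on, and rests there or just past
- bed (a point): middle of the clamp's bed between the jaws, 6 mm above the table. Facing the fixed jaw is a black rubber pad on a spring, driven 10.2 mm per rad of knob. Where it first bears on the model differs: between just before the first and just before the fourth click from the stop. From there the load grows 15 N per rad (about 5 N a click), 0.15 N m of knob torque per rad. Held lightly: 5 to 10 N
Mind the look-alikes: they are no part of the job. What is shaped like the model but green or turquoise is not meant.

How it is judged:
By the outcome, as a careful person would: the job done as asked, in the order asked, and still so for the second after the job is handed in, with the robot touching nothing.
It also fails if it takes over 72 s, if anything falls off the work surface, if the arm or the gripper's body presses on something with over 40 N, if the wrist force passes 120 N, or if a joint passes its speed limit or range.

## Working session

There is one attempt and no reset: what is moved stays moved. The work goes in short steps, Python scripts to look and compute and a tool call to move; the robot and the scene stay as the last step left them, time stands still between calls to the robot, and variables do not carry over. Pictures are saved under pics/ and viewed, at most 10 in all, crops included, and the job is handed in when it is done.

Besides the shell and the picture viewer there is one more tool, called as name(argument=value, ...) on one line, values as JSON. jog_arm: Moves the arm, as the interface text tells. Its arguments: {"type":"object","properties":{"deltas":{"type":"array","items":{"type":"number"}},"squeeze":{"type":"number"}},"required":["deltas"]}

```bash
mkdir -p pics; ls
python3 - <<'E'
from rig import manip
import cv2,numpy as np
for n in ("scene","side"):
    i=manip.camera_info(n);p,d=manip.capture(n)
    np.savez(f"{n}.npz",p=p,d=d,K=i["intrinsics"],T=i["pose"])
    cv2.imwrite(f"pics/{n}0.png",p[:,:,::-1]); print(n,i["pose"],i["intrinsics"],i.keys())
s=manip.get_state();print(s)
E
```

```text
pics
scene [[-6.57430634e-01 -4.46859013e-01  6.06714088e-01  9.51008184e-01]
 [ 7.53515038e-01 -3.90113501e-01  5.29175343e-01  3.98424361e-01]
 [ 2.20585617e-04  8.05064270e-01  5.93187552e-01  4.65753857e-01]
 [ 0.00000000e+00  0.00000000e+00  0.00000000e+00  1.00000000e+00]] [[440.65044078   0.         316.99736599]
 [  0.         440.65044078 238.96407111]
 [  0.           0.           1.        ]] dict_keys(['intrinsics', 'pose'])
side [[-0.85936802  0.30127396 -0.41318351  0.29507751]
 [-0.51092384 -0.53915444  0.66952918  0.49657604]
 [-0.02105801  0.78647726  0.61726013  0.47054599]
 [ 0.          0.          0.          1.        ]] [[470.77084225   0.         320.90088062]
 [  0.         470.77084225 231.13097254]
 [  0.           0.           1.        ]] dict_keys(['intrinsics', 'pose'])
{'t': 0.1, 'joint_positions': array([-0.08379698,  0.57646314,  0.02486139,  1.43782591, -0.01500425,
        1.12899094, -0.05653802]), 'qd': array([-0.00045967, -0.00031395,  0.0005    , -0.00200678,  0.0015779 ,
       -0.0011371 ,  0.00022638]), 'tau': array([ 7.07550455e-03, -7.67310762e+01,  2.25892425e+00, -2.86606407e+01,
        1.61178235e-02,  8.62831454e-03, -6.06417325e-05]), 'tool_pos': array([ 6.74546187e-01, -4.27977135e-06,  1.97618410e-01]), 'eef_rot': array([-5.01772866e-04,  7.07114415e-01,  7.07098748e-01, -5.59117591e-04]), 'ft_force': array([-0.77460383, -0.94384793, -0.7102303 ]), 'wrist_torque': array([-0.03795002, -0.02683878,  0.01747092]), 'grip_force': 0.0, 'opening': 0.08551058854881702}
```

View pics/scene0.png

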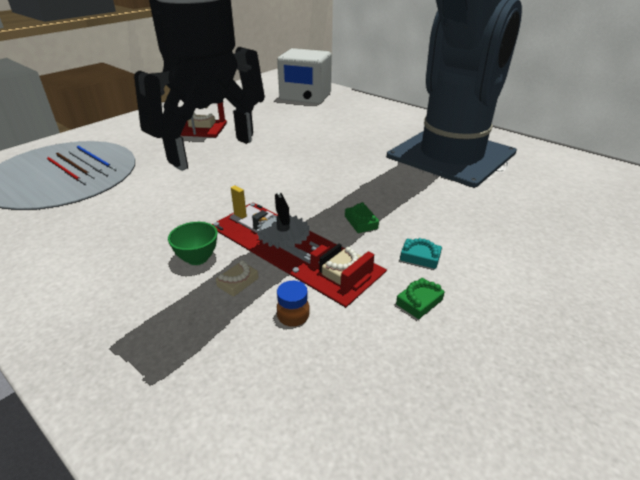

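The scene picture shows the red clamp: yellow tab at (238,202), black knob at (282,212), model at (340,263), fixed jaw at (357,272). The spare model is at (237,275), the jar at (293,303) and the bowl at (193,242). Possible mix-ups are the green and turquoise models at (362,217), (421,252) and (420,296), and a second small red item at (205,125).

```bash
cat > h.py <<'E'
import numpy as np,cv2
def cloud(p,d,K,T):
    v,u=np.mgrid[:480,:640]
    z=d; P=np.stack([(u-K[0,2])/K[0,0]*z,-(v-K[1,2])/K[1,1]*z,-z],-1)
    return P@T[:3,:3].T+T[:3,3]
def load(n):
    f=np.load(n+".npz"); return f["p"],f["d"],f["K"],f["T"]
def px(W,K,T):
    c=(np.asarray(W)-T[:3,3])@T[:3,:3]; return np.array([K[0,2]+K[0,0]*c[0]/-c[2],K[1,2]-K[1,1]*c[1]/-c[2]])
E
python3 - <<'E'
from h import *
for n in ("scene","side"):
    p,d,K,T=load(n);P=cloud(p,d,K,T);h=cv2.cvtColor(p,cv2.COLOR_RGB2HSV)
    ok=(d>0)
    yel=ok&(h[...,0]>18)&(h[...,0]<32)&(h[...,1]>170)&(h[...,2]>100)
    red=ok&((h[...,0]<6)|(h[...,0]>174))&(h[...,1]>180)&(h[...,2]>70)
    for nm,m in(("yel",yel),("red",red)):
        k,l,st,c=cv2.connectedComponentsWithStats(m.astype(np.uint8))
        for i in range(1,k):
            if st[i,4]>40:
                Q=P[l==i]; print(n,nm,st[i],c[i].round(),np.percentile(Q,[2,50,98],axis=0).round(3).tolist())
                if nm=="red":
                    q=Q[(Q[:,2]<.012)]
                    if len(q)>30: print(" plate rect",cv2.minAreaRect(q[:,:2].astype(np.float32)*1000), np.median(q[:,2]))
                else:
                    q=Q[Q[:,2]>.066]; print(" top",q.mean(0),len(q))
E
```

```text
scene red [207 120  19  15 149] [216. 128.] [[0.242, -0.562, 0.005], [0.288, -0.536, 0.011], [0.323, -0.512, 0.013]]
 plate rect ((283.247314453125, -542.3433227539062), (92.57105255126953, 26.801746368408203), 33.12357711791992) 0.01059872135233364
scene red [ 48 158  29  21  51] [ 63. 168.] [[0.656, -0.676, 0.01], [0.658, -0.602, 0.012], [0.66, -0.542, 0.014]]
 plate rect ((658.2335815429688, -613.5573120117188), (142.6330108642578, 3.507721424102783), 89.8919906616211) 0.011539407521168027
scene red [218 217  42  33 684] [239. 233.] [[0.54, -0.184, 0.004], [0.559, -0.13, 0.005], [0.577, -0.082, 0.007]]
 plate rect ((558.170166015625, -132.4156951904297), (111.3611068725586, 40.02531433105469), 89.24124908447266) 0.005047401837345977
scene red [310 244  20  13 127] [319. 250.] [[0.512, 0.028, 0.029], [0.528, 0.036, 0.033], [0.544, 0.04, 0.035]]
scene red [342 253  31  25 264] [357. 265.] [[0.491, 0.102, 0.035], [0.525, 0.108, 0.041], [0.555, 0.112, 0.042]]
scene red [ 290  263   96   43 1313] [337. 283.] [[0.474, 0.018, 0.003], [0.556, 0.095, 0.005], [0.576, 0.125, 0.012]]
 plate r
[... 824 characters left out ...]
38), (113.57041931152344, 32.37132263183594), 35.337833404541016) 0.010601304305842052
side red [410 195  34  41 465] [425. 217.] [[0.467, -0.187, 0.003], [0.476, -0.122, 0.005], [0.485, -0.074, 0.007]]
 plate rect ((477.302734375, -132.41162109375), (21.17106819152832, 120.31047821044922), 0.6502070426940918) 0.005259529017730358
side red [340 242  23  13 155] [352. 248.] [[0.512, -0.003, 0.005], [0.53, 0.035, 0.034], [0.559, 0.041, 0.036]]
side red [ 293  245   97   76 2191] [342. 290.] [[0.466, 0.031, 0.004], [0.504, 0.107, 0.006], [0.572, 0.126, 0.042]]
 plate rect ((519.8760375976562, 69.78812408447266), (109.58718872070312, 114.68699645996094), 0.1417238563299179) 0.0054267303824109825
```

View pics/side0.png

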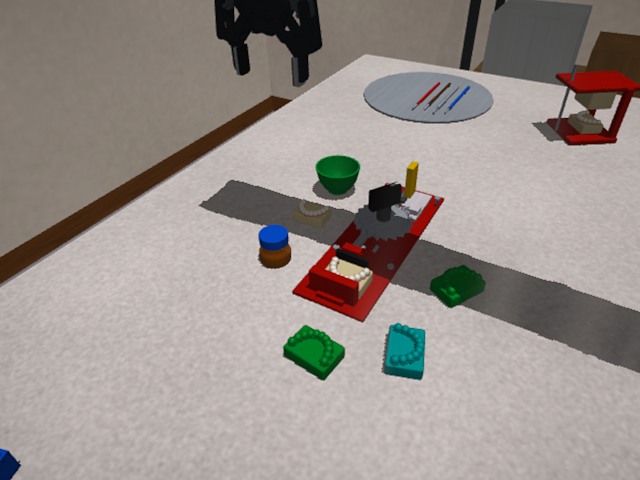

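The side view confirms one clamp with its fixed jaw toward world +y: tab at (411,180), knob at (384,197), fixed jaw at (335,285). The red thing at (595,110) is an articulator stand, not the clamp. Next I measure the axis, the bar and the obstacles.

Run:
```python
from h import *
from rig import manip
i=manip.camera_info("wrist");p,d=manip.capture("wrist")
np.savez("wrist.npz",p=p,d=d,K=i["intrinsics"],T=i["pose"])
for n in ("scene","side","wrist"):
    p,d,K,T=load(n);P=cloud(p,d,K,T);ok=d>0;X,Y,Z=np.moveaxis(P,-1,0)
    r=np.hypot(X-.521,Y+.052)
    m=ok&(r<.045)&(Z>.06)&(Z<.1)
    q=P[m]
    if len(q)>20: print(n,"bar",len(q),cv2.minAreaRect(q[:,:2].astype(np.float32)*1000),np.percentile(q[:,2],98)); 
    top=P[m&(Z>.085)]
    if len(top)>10: print(" top",len(top),cv2.minAreaRect(top[:,:2].astype(np.float32)*1000))
    m=ok&(abs(X-.53)<.05)&(abs(Y+.165)<.025)&(Z>.03)&(Z<.085); q=P[m]
    if len(q): print(n,"tab",len(q),np.percentile(q,[3,50,97],axis=0).round(4).tolist(), cv2.minAreaRect(q[:,:2].astype(np.float32)*1000))
    m=ok&(abs(X-.53)<.2)&(abs(Y+.03)<.22)&(Z>.015)&(Z<.1)
    k,l,st,c=cv2.connectedComponentsWithStats(m.astype(np.uint8))
    for j in range(1,k):
        if st[j,4]>80:
            Q=P[l==j];print("  obj",c[j].round(),p[l==j].mean(0).round(),np.percentile(Q,[2,98],axis=0).round(3).tolist())
p=load("scene")[0][170:320,150:400]; a=cv2.resize(p,(750,450),interpolation=cv2.INTER_CUBIC)
cv2.imwrite("pics/crop1.png",a[:,:,::-1])
```

```text
scene bar 322 ((523.3223266601562, -53.239864349365234), (53.396888732910156, 14.077531814575195), 58.019020080566406) 0.09036566810347943
 top 153 ((522.95068359375, -53.83622741699219), (52.02212142944336, 13.932807922363281), 57.722286224365234)
scene tab 281 [[0.5184, -0.1793, 0.031], [0.5278, -0.1623, 0.0535], [0.5299, -0.155, 0.0695]] ((523.8551635742188, -167.62767028808594), (13.882802963256836, 27.648296356201172), 4.143782138824463)
  obj [238. 200.] [113.  98.  42.] [[0.518, -0.18, 0.017], [0.53, -0.155, 0.07]]
  obj [310. 244.] [90. 71. 66.] [[0.489, -0.115, 0.016], [0.56, 0.112, 0.089]]
  obj [361. 214.] [24. 63. 31.] [[0.357, -0.02, 0.015], [0.41, 0.041, 0.028]]
  obj [193. 240.] [34. 85. 45.] [[0.613, -0.171, 0.016], [0.685, -0.097, 0.05]]
  obj [421. 249.] [ 46. 130. 126.] [[0.376, 0.117, 0.016], [0.427, 0.178, 0.028]]
  obj [236. 274.] [98. 94. 81.] [[0.618, -0.055, 0.015], [0.67, -0.018, 0.025]]
  obj [408. 289.] [ 69. 131.  78.] [[0.464, 0.178, 0.016], [0.522, 0.19, 0.028]]
  obj [292. 299.] [ 52.  67. 116.] [[0.62, 0.06, 0.016], [0.659, 0.099, 0.05]]
side bar 670 
[... 1107 characters left out ...]
53.05962371826172), (52.734493255615234, 14.539897918701172), 58.46189880371094) 0.09147326188942526
 top 1292 ((520.7172241210938, -53.04380416870117), (52.73942565917969, 14.360568046569824), 58.17219543457031)
  obj [ 3. 41.] [ 37. 100. 100.] [[0.422, 0.123, 0.015], [0.427, 0.138, 0.021]]
  obj [135. 190.] [130. 108. 105.] [[0.486, -0.104, 0.018], [0.557, 0.11, 0.09]]
  obj [273. 109.] [ 87. 132. 216.] [[0.616, 0.058, 0.02], [0.656, 0.098, 0.052]]
  obj [  5. 186.] [29. 71. 39.] [[0.393, -0.009, 0.015], [0.411, 0.031, 0.021]]
  obj [286. 244.] [123. 117. 105.] [[0.615, -0.054, 0.016], [0.667, -0.017, 0.026]]
  obj [290. 363.] [ 50. 114.  67.] [[0.61, -0.17, 0.016], [0.682, -0.096, 0.051]]
```

View pics/crop1.png

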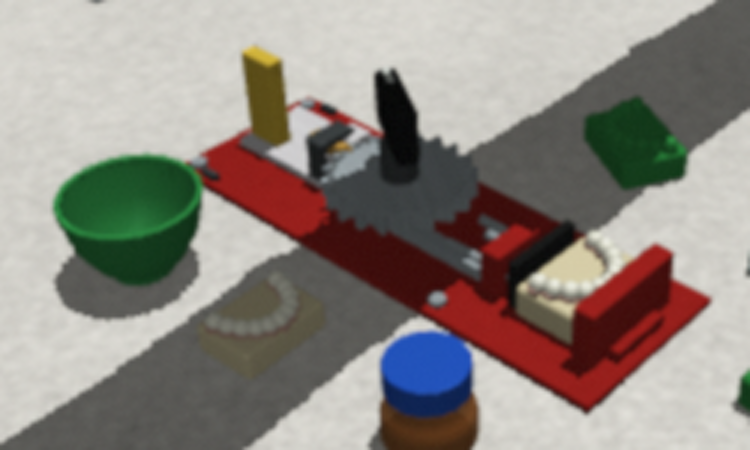

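The close crop confirms the choice: tab at crop (265,95), knob bar at (397,120), the cream model between the pad and the fixed jaw at (575,280). Measured in world coordinates, the axis is at (0.521,-0.053), clamp x lies along world x, the knob is at about 2.13 rad (the 7th click, which is consistent), and the tab is at (0.522,-0.167).

jog_arm(deltas=[-0.95,-0.87,0.5,0,45,-0.95,-0.87,0.5,0,45,-0.95,-0.87,0.5,0,45,-0.95,-0.87,0.5,0,45,-0.95,-0.87,0.5,0,45,-0.95,-0.87,0.5,0,45,-0.95,-0.87,0.5,0,45,0,0,0,0,45,0,0,0,0,45], squeeze=25)

```text
t: 1.27
tool_pos: [0.5232, -0.1659, 0.111]
eef_rot: [0.0, 0.707, 0.707, 0.0]
ft_force: [0.6, -0.3, 0.5]
opening: 0.045
grip_force: 0.0
```

jog_arm(deltas=[-0.02,-0.05,0.7,0,45,0,0,0.7,0,45,0,0,0.7,0,45,0,0,0.66,0,45,0,0,0,0,10,0,0,0,0,10,0,0,0,0,10,0,0,0,0,10])

```text
t: 2.28
tool_pos: [0.5219, -0.1667, 0.0424]
eef_rot: [0.0, 0.707, 0.707, 0.0]
ft_force: [-0.0, -0.1, 0.5]
opening: 0.0098
grip_force: 0.0
```

jog_arm(deltas=[0,0,0,0,4,0,0,0,0,4])

```text
t: 2.52
tool_pos: [0.5215, -0.1668, 0.042]
eef_rot: [0.0, 0.707, 0.707, 0.0]
ft_force: [0.1, -0.1, 0.7]
opening: 0.0039
grip_force: 0.0
```

Run:
```python
from rig import manip
import cv2
s=manip.get_state();print(s["opening"],s["grip_force"],s["ft_force"])
p,d=manip.capture("side")
cv2.imwrite("pics/s2.png",cv2.resize(p[110:260,330:530],(800,600),interpolation=cv2.INTER_CUBIC)[:,:,::-1])
```

```text
0.003898572628532396 0.0 [ 0.09523677 -0.09216654  0.69309193]
```

View pics/s2.png

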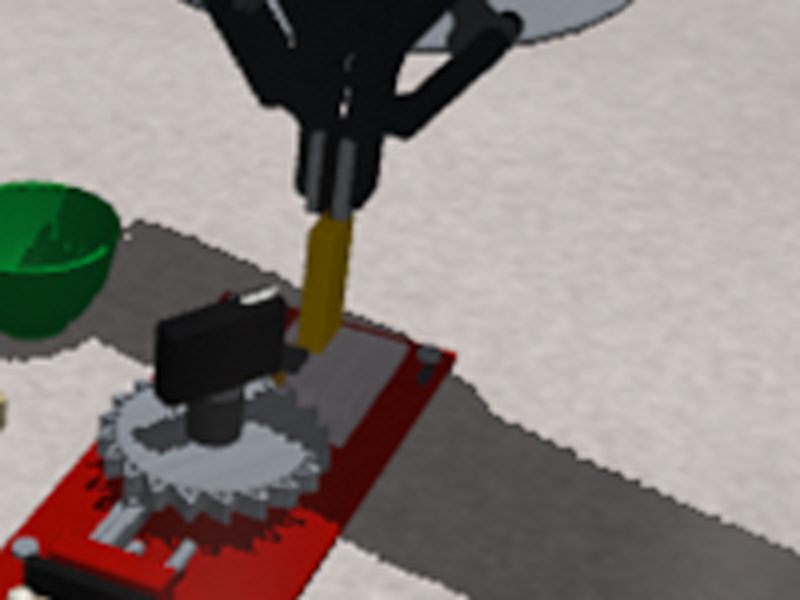

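The picture shows the closed finger tips (crop about (330,215)) above or behind the tab top, not around it. I check with depth.

Run:
```python
from h import *
from rig import manip
s=manip.get_state();print(s["tool_pos"],s["eef_rot"])
for n in("scene","side"):
    i=manip.camera_info(n);p,d=manip.capture(n);K,T=i["intrinsics"],i["pose"]
    np.savez(n+"1.npz",p=p,d=d,K=K,T=T)
    P=cloud(p,d,K,T)
    print(n,"TCP px",px(s["tool_pos"],K,T))
    m=(d>0)&(abs(P[...,0]-.52)<.07)&(P[...,1]<-.12)&(P[...,1]>-.26)&(P[...,2]>.03)&(P[...,2]<.16)
    dark=m&(p.max(-1)<80)&~((p[...,0]>p[...,2]*2)); q=P[dark]
    for z in np.arange(.03,.15,.01):
        a=q[(q[:,2]>=z)&(q[:,2]<z+.01)]
        if len(a)>5: print(round(z,2),len(a),np.percentile(a,[5,95],axis=0)[:,:2].round(3).tolist())
p=load("scene1")[0][130:260,160:320]
cv2.imwrite("pics/s3.png",cv2.resize(p,(640,520),interpolation=cv2.INTER_CUBIC)[:,:,::-1])
```

```text
[ 0.52151777 -0.16675879  0.04197245] [3.53110227e-05 7.07138243e-01 7.07075316e-01 3.48164398e-05]
scene TCP px [238.97337406 200.26051474]
0.03 7 [[0.517, -0.128], [0.532, -0.12]]
0.07 25 [[0.519, -0.169], [0.532, -0.157]]
0.08 84 [[0.51, -0.17], [0.538, -0.157]]
0.09 86 [[0.511, -0.17], [0.539, -0.157]]
0.1 95 [[0.51, -0.171], [0.539, -0.157]]
0.11 89 [[0.504, -0.165], [0.541, -0.155]]
0.12 225 [[0.491, -0.176], [0.557, -0.155]]
0.13 197 [[0.482, -0.176], [0.564, -0.153]]
0.14 266 [[0.478, -0.175], [0.572, -0.151]]
side TCP px [410.88738099 179.0220103 ]
0.07 17 [[0.514, -0.164], [0.527, -0.156]]
0.08 96 [[0.507, -0.168], [0.534, -0.155]]
0.09 109 [[0.507, -0.169], [0.534, -0.155]]
0.1 113 [[0.507, -0.169], [0.535, -0.155]]
0.11 112 [[0.505, -0.171], [0.535, -0.153]]
0.12 267 [[0.491, -0.175], [0.552, -0.153]]
0.13 289 [[0.484, -0.176], [0.559, -0.152]]
0.14 291 [[0.476, -0.174], [0.566, -0.149]]
```

View pics/s3.png

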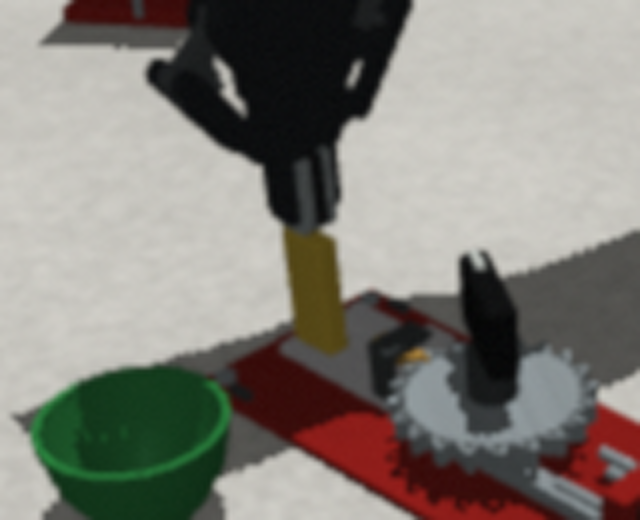

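Depth puts the shut finger tips at z≈0.073 while the reported TCP is 0.042, so the real fingers end about 31 mm short of the reported point. x and y agree. I'll use tip z = reported z + 0.031: open, go down a further 25 mm, and grip.

jog_arm(deltas=[0,0,0,0,45,0,0,0,0,45,0,0,0,0,45,0,0,0.5,0,45,0,0,0.5,0,45,0,0,0,0,45,0,0,0,0,6,0,0,0,0,6,0,0,0,0,6,0,0,0,0,6])

```text
t: 3.92
tool_pos: [0.5217, -0.1668, 0.0172]
eef_rot: [0.0, 0.707, 0.707, 0.0]
ft_force: [-0.2, 0.1, 1.8]
opening: 0.0113
grip_force: 31.0
```

Gripped. I slide +x by about 29 mm.

jog_arm(deltas=[0,0.3,0,0,6,0,0.3,0,0,6,0,0.3,0,0,6,0,0.26,0,0,6,0,0,0,0,6,0,0,0,0,6], squeeze=40)

```text
t: 4.68
tool_pos: [0.5515, -0.1666, 0.0172]
eef_rot: [0.001, 0.707, 0.707, 0.001]
ft_force: [1.7, 1.3, 3.5]
opening: 0.011
grip_force: 42.9
```

jog_arm(deltas=[0,0,0,0,45,0,0,0,0,45,0,0,0,0,45,0,0,-0.9,0,45,0,0,-0.9,0,45,0,0,-0.9,0,45,0,0,-0.9,0,45,0,0,0,0,45])

```text
t: 5.68
tool_pos: [0.5514, -0.1671, 0.1084]
eef_rot: [0.001, 0.707, 0.707, 0.001]
ft_force: [-0.6, 0.0, -0.4]
opening: 0.0453
grip_force: 0.0
```

```bash
cat > look.py <<'E'
from h import *
from rig import manip
def look(ns=("scene","side","wrist")):
    s=manip.get_state();print(round(s["t"],2),s["tool_pos"].round(4),"q7",s["joint_positions"][6].round(3))
    for n in ns:
        i=manip.camera_info(n);p,d=manip.capture(n);K,T=i["intrinsics"],i["pose"]
        np.savez(n+"_l.npz",p=p,d=d,K=K,T=T)
        P=cloud(p,d,K,T);X,Y,Z=np.moveaxis(P,-1,0)
        m=(d>0)&(np.hypot(X-.521,Y+.053)<.035)&(Z>.082)&(Z<.095); q=P[m]
        if len(q)>20:
            r=cv2.minAreaRect(q[:,:2].astype(np.float32)*1000); a=r[2] if r[1][0]>r[1][1] else r[2]-90
            w=q[p[m].min(1)>120]
            th=-a%180
            print(n,"bar",len(q),np.round(r[0],1),np.round(r[1],1),"theta",round(th,1),"deg",round(np.radians(th),3),"white",w.mean(0).round(4) if len(w) else None)
        m=(d>0)&(abs(X-.535)<.04)&(abs(Y+.165)<.02)&(Z>.045)&(Z<.075)&(p[...,0]>p[...,2]*2);q=P[m]
        if len(q)>20: print(n,"tab",np.percentile(q,[3,97],axis=0)[:,:2].round(4).tolist())
if __name__=="__main__": look()
E
python3 look.py
```

```text
5.67 [ 0.5514 -0.1671  0.1084] q7 0.228
scene bar 229 [523.  -53.6] [15.6 52.3] theta 69.8 deg 1.218 white [ 0.5269 -0.069   0.0887]
scene tab [[0.5493, -0.1797], [0.5594, -0.155]]
side bar 215 [521.1 -52.7] [13.9 54.1] theta 68.2 deg 1.19 white [ 0.5275 -0.0707  0.0899]
side tab [[0.5455, -0.177], [0.5554, -0.1529]]
wrist bar 2667 [524.  -61.8] [14.  34.1] theta 67.6 deg 1.18 white [ 0.5265 -0.0687  0.0906]
wrist tab [[0.5457, -0.1776], [0.5565, -0.154]]
```

The knob unwound by itself to about 1.2 rad, and the tab is at about 30 mm (free). Now I go over the knob and align with the bar.

jog_arm(deltas=[0.91,-0.242,0,0,45,0.91,-0.242,0,0,45,0.91,-0.242,0,0,45,0.91,-0.242,0,0,45,0.91,-0.242,0,0,45,0,0,0,-0.86,45,0,0,0,-0.86,45,0,0,0,-0.86,45,0,0,0,-0.86,45,0,0,0,-0.86,45])

```text
t: 7.08
tool_pos: [0.5196, -0.0529, 0.1059]
eef_rot: [-0.001, 0.562, 0.827, -0.0]
ft_force: [-0.3, 0.2, -0.3]
opening: 0.0452
grip_force: 0.0
```

```bash
python3 -c "
from look import *
look(('scene','side'))
s=manip.get_state();print(s['eef_rot'],s['wrist_torque'])"
```

```text
7.08 [ 0.5196 -0.0529  0.1059] q7 0.33
scene bar 226 [522.9 -53.8] [15.9 51. ] theta 62.3 deg 1.088 white [ 0.522  -0.0608  0.0888]
scene tab [[0.5478, -0.1799], [0.5592, -0.1544]]
side bar 220 [521.  -52.4] [13.7 52.5] theta 61.7 deg 1.077 white [ 0.5368 -0.0703  0.085 ]
side tab [[0.5455, -0.1772], [0.5559, -0.1525]]
[-7.56456501e-04  5.62440810e-01  8.26837124e-01 -3.65788981e-04] [ 0.03306947 -0.0093099  -0.00614117]
```

jog_arm(deltas=[-0.02,0.056,0,-0.8,45,0,0,0,-0.8,45,0,0,0.75,0,45,0,0,0.75,0,45,0,0,0.75,0,45,0,0,0.75,0,45,0,0,0,0,8,0,0,0,0,8,0,0,0,0,8,0,0,0,0,8], squeeze=30)

```text
t: 8.43
tool_pos: [0.521, -0.0532, 0.0319]
eef_rot: [-0.0, 0.504, 0.864, -0.0]
ft_force: [-4.0, -1.6, -4.9]
opening: 0.0137
grip_force: 32.1
```

```bash
cat > st.py <<'E'
from rig import manip
import numpy as np
s=manip.get_state();w,x,y,z=s["eef_rot"]
th=np.degrees(np.arctan2(-(2*x*y+2*w*z),1-2*(y*y+z*z)))%180
print(round(s["t"],2),s["tool_pos"].round(4),"theta",th.round(2),np.radians(th).round(3),"tq",s["wrist_torque"].round(3),"f",s["ft_force"].round(2),"tau7",s["tau"][6].round(3),"q",s["joint_positions"].round(2),s["opening"].round(4),s["grip_force"].round(1))
E
python3 st.py
```

```text
Traceback (most recent call last):
  File "st.py", line 5, in <module>
    print(round(s["t"],2),s["tool_pos"].round(4),"theta",th.round(2),np.radians(th).round(3),"tq",s["wrist_torque"].round(3),"f",s["ft_force"].round(2),"tau7",s["tau"][6].round(3),"q",s["joint_positions"].round(2),s["opening"].round(4),s["grip_force"].round(1))
                                                                                                                                                                                                                      ^^^^^^^^^^^^^^^^^^
AttributeError: 'float' object has no attribute 'round'
```

```bash
sed -i 's/s\["opening"\].round(4),s\["grip_force"\].round(1)/round(s["opening"],4),round(s["grip_force"],1)/' st.py; python3 st.py
```

```text
8.43 [ 0.521  -0.0532  0.0319] theta 60.53 1.056 tq [-0.193  0.581 -0.007] f [-3.96 -1.6  -4.92] tau7 -0.005 q [ 0.09  0.57 -0.11  2.02  0.11  0.56  0.41] 0.0137 32.1
```

jog_arm(deltas=[0,0,0,-1,8,0,0,0,-1,8,0,0,0,-1,8,0,0,0,-1,8,0,0,0,-1,8,0,0,0,-1,8,0,0,0,-1,8,0,0,0,-1,8,0,0,0,-1,8,0,0,0,-1,8])

```text
t: 9.68
tool_pos: [0.521, -0.0531, 0.032]
eef_rot: [-0.001, 0.09, 0.996, -0.0]
ft_force: [-3.3, -0.7, -3.8]
opening: 0.0129
grip_force: 32.2
```

```bash
python3 st.py
```

```text
9.68 [ 0.521  -0.0531  0.032 ] theta 10.38 0.181 tq [ 0.112  0.752 -0.095] f [-3.31 -0.67 -3.85] tau7 -0.953 q [ 0.26  0.59 -0.36  2.01  0.36  0.6   1.04] 0.0129 32.2
```

jog_arm(deltas=[0,0,0,-0.5,8,0,0,0,-0.5,8,0,0,0,-0.5,8,0,0,0,-0.4,8,0,0,0,-0.2,8,0,0,0,-0.1,8,0,0,0,0,8])

```text
t: 10.55
tool_pos: [0.521, -0.0531, 0.0319]
eef_rot: [-0.001, -0.004, 1.0, -0.0]
ft_force: [-5.8, -1.4, -0.7]
opening: 0.0133
grip_force: 32.6
```

```bash
python3 st.py
```

```text
10.55 [ 0.521  -0.0531  0.0319] theta 179.51 3.133 tq [ 0.038  1.18  -0.026] f [-5.84 -1.4  -0.68] tau7 0.083 q [ 0.29  0.6  -0.42  2.01  0.4   0.62  1.18] 0.0133 32.6
```

jog_arm(deltas=[0,0,0,-0.2,8,0,0,0,-0.2,8,0,0,0,0,8])

```text
t: 10.92
tool_pos: [0.521, -0.0531, 0.032]
eef_rot: [-0.001, -0.021, 1.0, 0.0]
ft_force: [-5.4, -0.8, -1.5]
opening: 0.0138
grip_force: 42.0
```

```bash
python3 st.py
```

```text
10.93 [ 0.521  -0.0531  0.032 ] theta 177.62 3.1 tq [ 0.097  1.241 -1.037] f [-5.4  -0.8  -1.46] tau7 1.137 q [ 0.3   0.6  -0.43  2.01  0.41  0.62  1.21] 0.0138 42.0
```

The stop is reached (torque rises at θ≈0). I ease off 1°, let go, rise and look.

jog_arm(deltas=[0,0,0,0.25,8,0,0,0,0,45,0,0,0,0,45,0,0,0,0,45,0,0,-0.9,0,45,0,0,-0.9,0,45,0,0,-0.9,0,45,0,0,-0.4,0.2,45,0,0,0,0,45])

```text
t: 12.05
tool_pos: [0.5222, -0.053, 0.1097]
eef_rot: [0.001, -0.002, 1.0, -0.0]
ft_force: [-0.4, 0.2, -1.8]
opening: 0.0453
grip_force: 0.0
```

```bash
python3 st.py
python3 - <<'E'
from look import *
look(("scene","side"))
for n in ("scene","side"):
    p,d,K,T=load(n+"_l");P=cloud(p,d,K,T);X,Y,Z=np.moveaxis(P,-1,0)
    h=cv2.cvtColor(p,cv2.COLOR_RGB2HSV)
    m=(d>0)&(abs(X-.521)<.02)&(Y>.01)&(Y<.13)&(Z>.012)
    dark=m&(p.max(-1)<45)&(Z>.03); cream=m&(h[...,0]>12)&(h[...,0]<35)&(h[...,2]>110)&(Z>.02)
    red=m&((h[...,0]<6)|(h[...,0]>174))&(h[...,1]>150)&(Z>.028)&(Y>.09)
    for nm,k in(("pad",dark),("model",cream),("jaw",red)):
        if k.sum(): print(n,nm,k.sum(),np.percentile(P[k],[3,97],axis=0)[:,1:].round(4).tolist())
E
```

```text
12.05 [ 0.5222 -0.053   0.1097] theta 179.78 3.138 tq [ 0.017 -0.003  0.015] f [-0.42  0.22 -1.79] tau7 -0.027 q [ 0.35  0.49 -0.49  1.94  0.31  0.79  1.26] 0.0453 0.0
12.05 [ 0.5222 -0.053   0.1097] q7 1.261
scene bar 212 [523.5 -53.3] [51.  15.1] theta 179.3 deg 3.13 white None
scene tab [[0.5487, -0.1799], [0.5594, -0.1548]]
side bar 294 [520.7 -52.2] [50.9 15.3] theta 178.2 deg 3.11 white [ 0.5456 -0.0532  0.0913]
side tab [[0.5457, -0.1774], [0.5564, -0.1522]]
scene pad 186 [[0.0101, 0.0308], [0.0457, 0.2445]]
scene model 321 [[0.0569, 0.0238], [0.092, 0.0344]]
scene jaw 213 [[0.1015, 0.0291], [0.112, 0.0424]]
side pad 419 [[0.0102, 0.0308], [0.0474, 0.2453]]
side model 381 [[0.0564, 0.0237], [0.0894, 0.0345]]
side jaw 402 [[0.1003, 0.0287], [0.1135, 0.0426]]
```

The knob is back at 0. Now the slide: I grip the tab across y at this yaw, so no turn is needed.

jog_arm(deltas=[-0.235,-0.91,0,0,45,-0.235,-0.91,0,0,45,-0.235,-0.91,0,0,45,-0.235,-0.91,0,0,45,-0.235,-0.91,0,0,45,0,0,0.5,0,45,0,0,0.2,0,45,0,0,0,0,45])

```text
t: 13.15
tool_pos: [0.551, -0.1652, 0.091]
eef_rot: [-0.001, -0.003, 1.0, 0.0]
ft_force: [0.2, -0.3, -0.4]
opening: 0.0448
grip_force: 0.0
```

```bash
python3 st.py
```

```text
13.15 [ 0.551  -0.1652  0.091 ] theta 179.66 3.136 tq [-0.008 -0.037  0.003] f [ 0.23 -0.33 -0.42] tau7 -0.063 q [ 0.51  0.58 -0.47  1.83  0.34  0.82  1.46] 0.0448 0.0
```

jog_arm(deltas=[-0.02,-0.06,0.75,0,45,0,0,0.75,0,45,0,0,0.75,0,45,0,0,0.7,0,45,0,0,0,0,45,0,0,0,0,18,0,0,0,0,18,0,0,0,0,18,0,0,0,0,18], squeeze=40)

```text
t: 14.28
tool_pos: [0.5526, -0.1671, 0.0189]
eef_rot: [0.001, -0.003, 1.0, 0.0]
ft_force: [-1.0, 6.6, 4.7]
opening: 0.0249
grip_force: 41.3
```

```bash
python3 st.py
```

```text
14.28 [ 0.5526 -0.1671  0.0189] theta 179.7 3.136 tq [1.019 0.306 0.014] f [-0.95  6.58  4.67] tau7 -0.006 q [ 0.48  0.67 -0.41  1.88  0.41  0.67  1.39] 0.0249 41.3
```

jog_arm(deltas=[0.3,0,0,0,18,0.3,0,0,0,18,0.3,0,0,0,18,0.28,0,0,0,18,0.03,0,0,0,18,0,0,0,0,18,0,0,0,0,18])

```text
t: 15.15
tool_pos: [0.5229, -0.1673, 0.0189]
eef_rot: [0.001, -0.003, 1.0, 0.0]
ft_force: [1.2, 5.5, 1.9]
opening: 0.0248
grip_force: 41.2
```

```bash
python3 st.py
```

```text
15.15 [ 0.5229 -0.1673  0.0189] theta 179.7 3.136 tq [ 1.007 -0.137 -0.019] f [1.16 5.54 1.94] tau7 0.003 q [ 0.49  0.64 -0.41  1.96  0.42  0.62  1.39] 0.0248 41.2
```

jog_arm(deltas=[0.03,0,0,0,18,0.03,0,0,0,18,0,0,0,0,18])

```text
t: 15.52
tool_pos: [0.5227, -0.1673, 0.0189]
eef_rot: [0.002, -0.003, 1.0, 0.0]
ft_force: [4.7, 5.2, -0.1]
opening: 0.0253
grip_force: 40.8
```

```bash
python3 st.py
```

```text
15.53 [ 0.5227 -0.1673  0.0189] theta 179.69 3.136 tq [ 0.853 -0.904 -0.009] f [ 4.74  5.16 -0.14] tau7 0.023 q [ 0.49  0.64 -0.41  1.96  0.42  0.62  1.39] 0.0253 40.8
```

The slide is home against its stop. Release, rise and verify.

jog_arm(deltas=[0,0,0,0,45,0,0,0,0,45,0,0,0,0,45,0,0,-0.9,0,45,0,0,-0.9,0,45,0,0,-0.9,0,45,0,0,-0.9,0,45,0,0,0,0,45])

```text
t: 16.52
tool_pos: [0.5213, -0.1687, 0.1096]
eef_rot: [0.001, -0.002, 1.0, -0.001]
ft_force: [0.5, -0.8, -0.4]
opening: 0.0454
grip_force: 0.0
```

```bash
python3 st.py; python3 look.py;  python3 - <<'E'
from h import *
p,d,K,T=load("wrist_l")
cv2.imwrite("pics/w1.png",p[:,:,::-1])
E
```

```text
16.52 [ 0.5213 -0.1687  0.1096] theta 179.78 3.138 tq [-0.027  0.009 -0.006] f [ 0.5  -0.85 -0.45] tau7 0.213 q [ 0.55  0.52 -0.48  1.88  0.32  0.82  1.48] 0.0454 0.0
16.52 [ 0.5213 -0.1687  0.1096] q7 1.476
scene bar 212 [523.2 -54. ] [52.7 14.9] theta 178.4 deg 3.114 white [ 0.539  -0.0536  0.0897]
scene tab [[0.5186, -0.179], [0.5299, -0.1548]]
side bar 290 [520.8 -52.9] [51.8 17.4] theta 178.5 deg 3.116 white [ 0.5389 -0.0551  0.0897]
side tab [[0.5159, -0.1766], [0.526, -0.153]]
wrist bar 3379 [520.2 -53.8] [51.4 14.6] theta 179.4 deg 3.132 white [ 0.5378 -0.0532  0.0905]
wrist tab [[0.5153, -0.1791], [0.5265, -0.1553]]
```

View pics/w1.png

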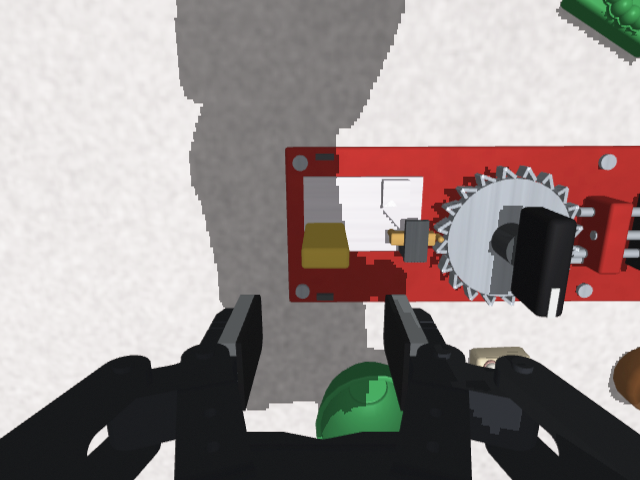

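The picture shows the pawl (410,240) touching the wheel, the tab (325,245) home and the knob bar (543,262) along clamp x with its white mark at the +x end. Now I go to the knob and grip it.

jog_arm(deltas=[0,0.93,0,0,45,0,0.93,0,0,45,0,0.93,0,0,45,0,0.93,0,0,45,0,0.91,0,-0.05,45,0,0,0.4,0,45,0,0,0,0,45])

```text
t: 17.55
tool_pos: [0.5188, -0.0534, 0.0967]
eef_rot: [-0.001, -0.004, 1.0, -0.0]
ft_force: [-0.4, -1.8, 0.2]
opening: 0.0446
grip_force: 0.0
```

```bash
python3 st.py
```

```text
17.55 [ 0.5188 -0.0534  0.0967] theta 179.52 3.133 tq [0.005 0.005 0.026] f [-0.44 -1.79  0.21] tau7 -0.136 q [ 0.34  0.5  -0.48  1.95  0.33  0.76  1.25] 0.0446 0.0
```

jog_arm(deltas=[-0.05,0.01,0.65,0,45,0,0,0.65,0,45,0,0,0.65,0,45,0,0,0.64,0,45,0,0,0,0,45,0,0,0,0,8,0,0,0,0,8,0,0,0,0,8,0,0,0,0,8], squeeze=30)

```text
t: 18.68
tool_pos: [0.5216, -0.053, 0.034]
eef_rot: [0.001, -0.004, 1.0, -0.0]
ft_force: [-0.6, -5.4, 7.2]
opening: 0.0135
grip_force: 33.3
```

```bash
python3 st.py
```

```text
18.68 [ 0.5216 -0.053   0.034 ] theta 179.55 3.134 tq [-0.953  0.052  0.055] f [-0.62 -5.37  7.24] tau7 -0.005 q [ 0.3   0.59 -0.42  2.01  0.41  0.62  1.18] 0.0135 33.3
```

```bash
cat > feel.py <<'E'
from h import *
from rig import manip
def rd():
    s=manip.get_state();w,x,y,z=s["eef_rot"]
    th=(np.degrees(np.arctan2(-(2*x*y+2*w*z),1-2*(y*y+z*z)))+5)%180-5
    return s,th,s["wrist_torque"][2]
s,th,t=rd();T_=[t];pads={}
for k in range(8):
    n="scene" if k%2 else "side"
    i=manip.camera_info(n);p,d=manip.capture(n);P=cloud(p,d,i["intrinsics"],i["pose"]);X,Y,Z=np.moveaxis(P,-1,0)
    # black pad top: dark pixels, between red slider and model
    m=(d>0)&(abs(X-.521)<.022)&(Y>.03)&(Y<.075)&(Z>.025)&(Z<.046)
    k_=m&(p.max(-1)<60)&(p.max(-1)-p.min(-1).astype(int)<25)
    h=cv2.cvtColor(p,cv2.COLOR_RGB2HSV)
    if k_.sum(): pads.setdefault(n,[]).append((np.median(P[k_][:,1]),np.percentile(P[k_][:,1],95),k_.sum()))
    T_.append(rd()[2])
print("t",round(s["t"],2),"th",round(th,2),"tz first",round(T_[0],3),"static",np.mean(T_[1:]).round(4),"+-",(np.std(T_[1:])/8**.5).round(4),"th end",rd()[1].round(2),{n:np.mean(v,0).round(4).tolist() for n,v in pads.items()},"f",s["ft_force"].round(1))
E
python3 feel.py
```

```text
t 18.68 th -0.45 tz first 0.055 static -0.0066 +- 0.0117 th end -0.45 {'side': [0.0461, 0.0475, 263.0], 'scene': [0.0449, 0.0459, 132.25]} f [-0.6 -5.4  7.2]
```

jog_arm(deltas=[0,0,0,0.7,8,0,0,0,0.7,8,0,0,0,0.7,8,0,0,0,0.4,8,0,0,0,0.2,8])

```text
t: 19.7
tool_pos: [0.5215, -0.0532, 0.034]
eef_rot: [0.001, 0.114, 0.993, -0.001]
ft_force: [-0.8, -6.3, 6.4]
opening: 0.013
grip_force: 33.3
```

```bash
python3 st.py
```

```text
19.7 [ 0.5215 -0.0532  0.034 ] theta 13.1 0.229 tq [-1.045  0.038  0.035] f [-0.85 -6.31  6.43] tau7 0.089 q [ 0.25  0.58 -0.36  2.01  0.35  0.6   1.  ] 0.013 33.3
```

jog_arm(deltas=[0,0,0,0.2,8,0,0,0,0.2,8,0,0,0,0.1,8,0,0,0,0,8])

```text
t: 20.2
tool_pos: [0.5215, -0.0532, 0.034]
eef_rot: [0.001, 0.135, 0.991, -0.0]
ft_force: [-0.7, -5.6, 6.7]
opening: 0.0137
grip_force: 33.3
```

```bash
python3 feel.py
```

```text
t 20.2 th 15.56 tz first -0.044 static -0.011 +- 0.0093 th end 15.56 {'side': [0.049, 0.0505, 262.25], 'scene': [0.0477, 0.0488, 139.0]} f [-0.7 -5.6  6.7]
```

The pad moved 2.85 mm for the first click, so vision follows it well. The torque reads no load. On to click 2.

jog_arm(deltas=[0,0,0,0.7,8,0,0,0,0.7,8,0,0,0,0.7,8,0,0,0,0.6,8,0,0,0,0.4,8,0,0,0,0.2,8,0,0,0,0.2,8,0,0,0,0.1,8,0,0,0,0,8])

```text
t: 21.72
tool_pos: [0.5215, -0.0534, 0.034]
eef_rot: [0.001, 0.289, 0.957, -0.0]
ft_force: [0.1, -6.1, 6.8]
opening: 0.0133
grip_force: 33.3
```

```bash
python3 feel.py
```

```text
t 21.73 th 33.57 tz first -0.009 static -0.0433 +- 0.0122 th end 33.57 {'side': [0.0521, 0.0536, 261.75], 'scene': [0.0509, 0.052, 134.75]} f [ 0.1 -6.1  6.8]
```

Full 3.15 mm advance again and no load. Click 3.

jog_arm(deltas=[0,0,0,0.7,8,0,0,0,0.7,8,0,0,0,0.7,8,0,0,0,0.6,8,0,0,0,0.4,8,0,0,0,0.2,8,0,0,0,0.2,8,0,0,0,0.1,8,0,0,0,0,8])

```text
t: 23.25
tool_pos: [0.5214, -0.0536, 0.034]
eef_rot: [0.001, 0.435, 0.9, -0.0]
ft_force: [-1.3, -6.8, 6.5]
opening: 0.0131
grip_force: 33.4
```

```bash
python3 feel.py
```

```text
t 23.25 th 51.57 tz first 0.01 static 0.0058 +- 0.0109 th end 51.57 {'side': [0.0542, 0.0557, 255.25], 'scene': [0.053, 0.0542, 135.75]} f [-1.3 -6.8  6.5]
```

On click 3 the pad advanced only 2.1 mm and the torque rose, so contact is at about 0.80 rad, matching the 0.79 rad estimate from the unwinding. Click 3 is therefore the first bearing click, and one more is wanted.

jog_arm(deltas=[0,0,0,0.7,8,0,0,0,0.7,8,0,0,0,0.7,8,0,0,0,0.6,8,0,0,0,0.4,8,0,0,0,0.2,8,0,0,0,0.2,8,0,0,0,0.1,8,0,0,0,0,8])

```text
t: 24.78
tool_pos: [0.5212, -0.0537, 0.034]
eef_rot: [0.001, 0.571, 0.821, -0.0]
ft_force: [-1.7, -7.0, 7.0]
opening: 0.013
grip_force: 33.4
```

```bash
python3 feel.py
```

```text
t 24.77 th 69.57 tz first 0.018 static 0.0648 +- 0.0097 th end 69.57 {'side': [0.0542, 0.0556, 253.75], 'scene': [0.0531, 0.0541, 134.25]} f [-1.7 -7.   7. ]
```

The pad stood still and the torque rose by 0.06 N m (about 6 N). I let go, rise and check.

jog_arm(deltas=[0,0,0,0,45,0,0,0,0,45,0,0,0,0,45,0,0,-0.9,0,45,0,0,-0.9,0,45,0,0,-0.9,0,45,0,0,-0.9,0,45,0,0,-0.9,0,45,0,0,0,0,45,0,0,0,0,45])

```text
t: 26.42
tool_pos: [0.5207, -0.052, 0.1453]
eef_rot: [-0.0, 0.57, 0.822, -0.0]
ft_force: [-0.0, -0.2, 0.6]
opening: 0.0451
grip_force: 0.0
```

```bash
python3 look.py; python3 look.py
python3 - <<'E'
from h import *
p=load("side_l")[0]
cv2.imwrite("pics/s9.png",cv2.resize(p[130:330,230:500],(800,592),interpolation=cv2.INTER_CUBIC)[:,:,::-1])
E
```

```text
26.43 [ 0.5207 -0.052   0.1453] q7 0.319
scene bar 230 [523.  -53.9] [16.1 53. ] theta 69.3 deg 1.209 white [ 0.5234 -0.064   0.0886]
scene tab [[0.5196, -0.1782], [0.5297, -0.1547]]
side bar 213 [521.2 -53. ] [13.9 52.9] theta 68.1 deg 1.189 white [ 0.5319 -0.0613  0.0876]
side tab [[0.5157, -0.1779], [0.5261, -0.1529]]
wrist bar 2044 [520.3 -52.8] [14.  51.4] theta 68.0 deg 1.188 white [ 0.5268 -0.0687  0.0909]
wrist tab [[0.5154, -0.178], [0.5266, -0.1539]]
26.57 [ 0.5205 -0.0521  0.145 ] q7 0.319
scene bar 230 [522.9 -53.9] [16.4 51.1] theta 68.7 deg 1.2 white [ 0.5239 -0.0645  0.0883]
scene tab [[0.5196, -0.1788], [0.5298, -0.1547]]
side bar 214 [521.4 -53.4] [13.9 53.4] theta 68.0 deg 1.187 white [ 0.5323 -0.0624  0.0868]
side tab [[0.5159, -0.1766], [0.5262, -0.1529]]
wrist bar 2061 [520.3 -52.9] [14.  51.5] theta 67.9 deg 1.186 white [ 0.5265 -0.0685  0.0908]
wrist tab [[0.5154, -0.178], [0.5267, -0.1539]]
```

View pics/s9.png

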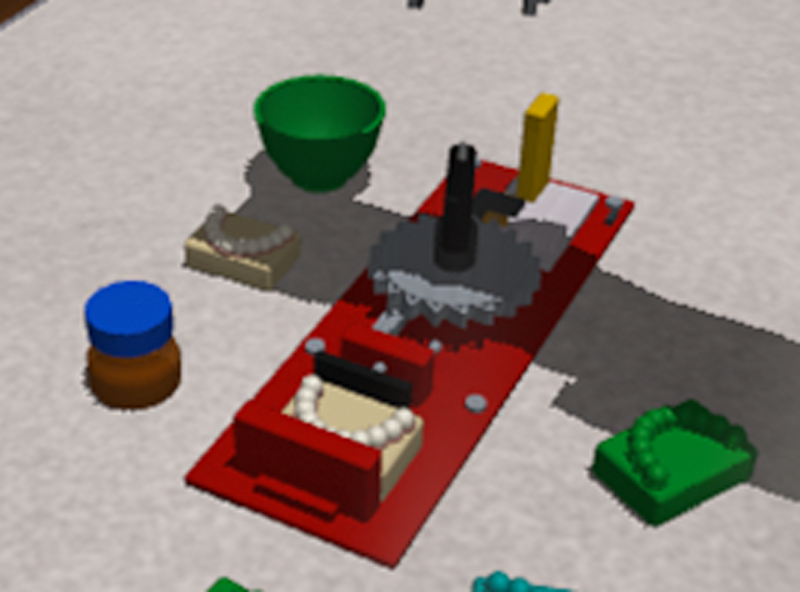

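The knob rests at about 68.5° (click 4, 1.197 rad), the slide is home, the pad bears on the model (crop (360,375)), the hand is clear and nothing else has moved.

```bash
python3 -c "
from rig import manip
print(manip.finish_job())"
```

```text
the job is handed in; nothing more can be done
None
```

The job is handed in: the pawl was freed, the knob wound back to its stop and the slide set home, then the knob tightened to click 4, one past the first bearing click (3), holding the model with an estimated 6 N, with the hand clear of the clamp.

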